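# Switch on the soldering corner in the safe order

### The arm

A 6-joint arm with a two-finger parallel gripper is mounted at the origin on the work surface. World frame = base frame: x ahead of the robot, y to its left, z up, the work surface at z = 0. Lengths are in m, angles in rad, forces in N, time in s.
With the tool pointing down it reaches from about 0.35 to 0.975 m from the base axis. Payload 7.1 kg.
Tool frame: the origin (TCP) lies between the finger pads; the fingertips stand robot.tip_extent ahead of it and the grasp point (between the pads) lies 3 mm ahead of it (robot.tip_extent is the distance from the TCP to the fingertips, in m); x points along the fingers, y is the direction in which the jaws open and shut, and the axes are right-handed (so a half turn about x gives the same grasp; the last joint's range is limited). The gripper opens to 88 mm and grips with 3 to 60 N. Pads are 20 mm wide; open, the fingers measure 115 mm over their backs; the gripper's body (75 mm by 178 mm) begins 61 mm behind the grasp point.
Start: joints at [-1.219, 0.423, 1.63, -0, 1.089, -0.019], TCP at [0.226, -0.583, 0.245] pointing down, gripper open.
Joint ranges: [-3, 3], [-0.9, 2.11], [0.09, 2.58], [-1.31, 4.45], [0.11, 2.69], [-2.54, 2.54]. Speed limits (rad/s): [2.39, 2.39, 3.01, 3.14, 3.14, 3.14].

### API

Orientations are given as a unit quaternion [x, y, z, w].
In Python, from workcell import robot, imaging, order gives the robot as it stands.
- The arm moves only by the shell command python3 -m creep 'ROWS'. ROWS is a JSON object of lists of equal length, an entry for each row: "dp": the shift along the tool's x, y, z in mm, a list of three; "turn": the turn about the tool's x in degrees; "grip": the opening, from 0 (shut) to 1 (fully open). In form: {"dp": [[tx, ty, tz], ...], "turn": [turn, ...], "grip": [grip, ...]}. A call has 1 to 20 rows; each row is the pose to reach, as a shift and turn from the pose commanded when the call began, along the tool's axes at that moment; what a row does not reach only later rows make up. A row lasts 1/10 s, in which the tool goes at most 50 mm and 8.59 degrees, less where a joint would pass 70% of its speed; a pose out of reach is approached as far as the arm can. A call with a gripper value outside its range is refused whole. The fingers move at their own pace and stop on an object; the grip force is fixed at half the most. Time passes only in rows, so rows that repeat a pose let the fingers close. It gives the time, the measured TCP pose, the force and the opening at its end, in the units of the state.
- robot.observe(): the state, without advancing time (a new reading comes with each control period).
- imaging.camera(name): name is "scene" or "top"; returns the picture (400x640x3 uint8, blue, green, red); there is no depth.
- imaging.get_calibration(name): a dict with "fovy" (degrees; the focal length in pixels is half the picture's height over the tangent of half this angle, whatever the lens; pixels are square), "cx", "cy" (the principal point, pixels), "k1" (the pictures are not rectified: a ray, as slopes to the right and down, at radius r is drawn at 1 + k1 r^2 times it, then the intrinsics apply), "rvec" (rotation vector, rad) and "tvec" (3), from world to camera coordinates, as OpenCV has them. Camera axes: x right, y down, z forward; pixel columns grow to the right and rows downward; lengths in m; the calibration is good to about 2 mm. A picture is of the moment at which its call begins. get_calibration takes no time and is no camera call.
- order.job_done(): hands the job in, once; it reports no verdict.
The state is a dict: "clock": time; "qpos": joint angles; "qvel": joint speeds; "effort": joint torques, N m; "tool_pos": TCP position; "ee_rot": TCP orientation; "contact_force": force on the tool from outside, world axes, zero at the start; "wrist_torque": the same for the moment, N m; "width": finger opening in m.
Only numpy, scipy, OpenCV 4.12 (cv2) and the standard library are available. Lean on these libraries where they do the work, as an engineer would, in place of code of your own. Each camera call takes 0.05 s, during which the arm holds its last target. There are 200 camera calls.

### The job

Switch on the soldering corner in the safe order with light presses of a fingertip from above: first the key on the fume extractor, then the key on the soldering station, then the key on the board preheater, pressing each down until it is on (more than half-way in; it stays down). Leave the power supply's key alone, press gently, and do not shift, tip or pick up any unit or anything else on the bench.

Things in the scene. Friction and masses are not known exactly. Their poses are not given: they have to be found in the camera images.
- extractor: Bench fume extractor: grey box 125 (x) x 115 (y) x 85 mm high with a round 90 mm fan grille on its top. Origin: centre of its underside; its front faces its own -x. It stands loose on rubber feet, about 1.3 kg.
- extractor_key_top (a point): Centre of the top face of the fume extractor's key, moving with it: a round upright black key, 26 mm across, 47 mm in front (own -x) of the unit's centre, 16 mm above the unit's top when out. z is up.
- extractor_key (a joint): How far the fume extractor's key is pressed, m: 0 out (off), 0.009 at its stop; on from 0.004. Pressed straight down; starts to move at about 3.2 N, rises to about 5.5 N at the stop, and stays where it is left (does not spring back).
- station: Soldering station: grey box 110 x 110 x 80 mm high; an iron with a black handle stands in a sloping holder at the back of its top, leaning to its own +x and reaching 143 mm above the table. Origin: centre of its underside; front faces its own -x. Loose on rubber feet, about 1.3 kg.
- station_key_top (a point): Centre of the top face of the soldering station's key, moving with it: a round upright black key, 26 mm across, 38 mm in front (own -x) of the unit's centre, 16 mm above the unit's top when out. z is up.
- station_key (a joint): How far the soldering station's key is pressed, m: 0 out (off), 0.009 at its stop; on from 0.004. Pressed straight down; starts to move at about 3.2 N, rises to about 5.5 N at the stop, and stays where it is left (does not spring back).
- preheater: Board preheater: the lowest unit, grey box 125 x 115 x 50 mm high with a bare flat metal heating plate 78 x 108 mm on its top, plate surface 61 mm above the table. Origin: centre of its underside; front faces its own -x. Loose on rubber feet, about 1.1 kg.
- preheater_key_top (a point): Centre of the top face of the board preheater's key, moving with it: a round upright black key, 26 mm across, 43 mm in front (own -x) of the unit's centre, 16 mm above the unit's top when out. z is up.
- preheater_key (a joint): How far the board preheater's key is pressed, m: 0 out (off), 0.009 at its stop; on from 0.004. Pressed straight down; starts to move at about 3.2 N, rises to about 5.5 N at the stop, and stays where it is left (does not spring back).
- supply: Bench power supply, to be left off: grey box 120 x 110 x 70 mm high with a slotted top and a black carrying bow (up to 96 mm above the table) across the back. Origin: centre of its underside; front faces its own -x. Loose on rubber feet, about 1.3 kg.
- supply_key_top (a point): Centre of the top face of the power supply's key, moving with it: a round upright black key, 26 mm across, 40 mm in front (own -x) of the unit's centre, 16 mm above the unit's top when out. z is up.
- supply_key (a joint): How far the power supply's key is pressed, m: 0 out (off), 0.009 at its stop; on from 0.004. Pressed straight down; starts to move at about 3.2 N, rises to about 5.5 N at the stop, and stays where it is left (does not spring back).
- spool: Spool of solder, 40 mm across, 40 mm high, loose. Origin at the centre of its underside. A bystander: leave alone.
- flux_jar: Small jar of flux, 36 mm across, 35 mm high, loose. Origin at the centre of its underside. A bystander: leave alone.
- tip_tin: Small flat round tin, 36 mm across, 22 mm high, loose. Origin at the centre of its underside. A bystander: leave alone.
- screwdriver: Screwdriver lying on the table between robot and units, loose. Origin at the centre of its underside. A bystander: leave alone.
- cleaner: Open dark metal cup, 64 mm across, 45 mm high, loose. Origin at the centre of its underside. A bystander: leave alone.
- bottle: White bottle, 52 mm across, 150 mm tall, loose, behind the units. Origin at the centre of its underside. A bystander: leave alone.
- meter: Black multimeter lying flat, 150 x 75 x 41 mm, loose, behind the units. Origin at the centre of its underside. A bystander: leave alone.
There are look-alikes about, which are no part of the job. Leave any brown look-alike of the station alone. Leave any yellow look-alike of the extractor alone.

How it is judged:
By the outcome, as a careful person would: the job done as asked, in the order asked, and still so for the second after the job is handed in, with the robot touching nothing.
It also fails if it takes over 53 s, if anything falls off the work surface, if the arm or the gripper's body presses on something with over 40 N, if the wrist force passes 120 N, or if a joint passes its speed limit or range.

## Working session

There is one attempt and no reset: what is moved stays moved. The work goes in short steps, Python scripts to look and compute and a shell command to move; the robot and the scene stay as the last step left them, time stands still between calls to the robot, and variables do not carry over. Pictures are saved under pics/ and viewed, about 8 in all and at most 12, crops included, and the job is handed in when it is done.

```bash
mkdir -p pics; python3 - <<'E'
from workcell import robot, imaging
import cv2
for n in("scene","top"):
    cv2.imwrite(f"pics/{n}0.png",imaging.camera(n)); print(n,imaging.get_calibration(n))
print(robot.observe(), robot.tip_extent)
E
```

```text
scene {'fovy': 57.316075306395135, 'cx': 316.5628427295894, 'cy': 195.6235473691873, 'k1': -0.06385844175862893, 'rvec': array([ 1.75464847,  2.05674185, -0.61008651]), 'tvec': array([ 0.20060164, -0.29203969,  1.33608519])}
top {'fovy': 50.399222012813794, 'cx': 314.22129193710936, 'cy': 202.52769495764667, 'k1': -0.03411301911624949, 'rvec': array([ 2.16130644, -2.04638058,  0.22472292]), 'tvec': array([-0.12475007,  0.4634175 ,  1.35809796])}
{'clock': 0.1, 'qpos': array([-1.21899387e+00,  4.23762632e-01,  1.63054473e+00, -7.81538886e-06,
        1.08857107e+00, -1.89829381e-02]), 'qvel': array([-0.00082803, -0.00032679, -0.00317606,  0.00067005,  0.0003714 ,
       -0.00055621]), 'effort': array([-1.68815527e-04, -5.45615780e+01, -2.74327898e+01,  6.45399769e-02,
        1.88244029e-02, -2.12491972e-05]), 'tool_pos': array([ 0.22635189, -0.58211292,  0.24400756]), 'ee_rot': array([-0.69491166, -0.13079191,  0.69506709, -0.1298961 ]), 'contact_force': array([ 0.75986865,  0.01502896, -0.1560447 ]), 'wrist_torque': array([0.03622983, 0.01307734, 0.01626552]), 'width': 0.08750320884035552} 0.022
```

View pics/top0.png

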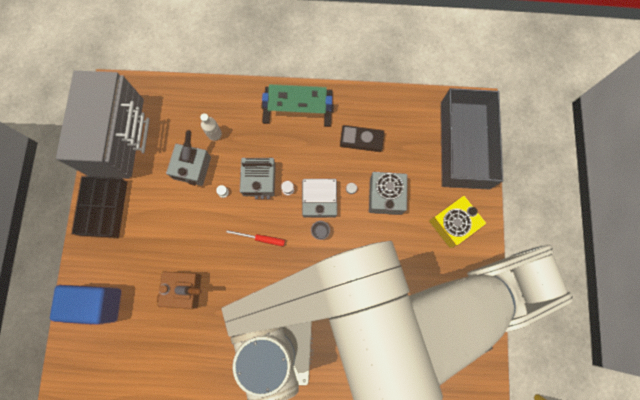

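View pics/scene0.png

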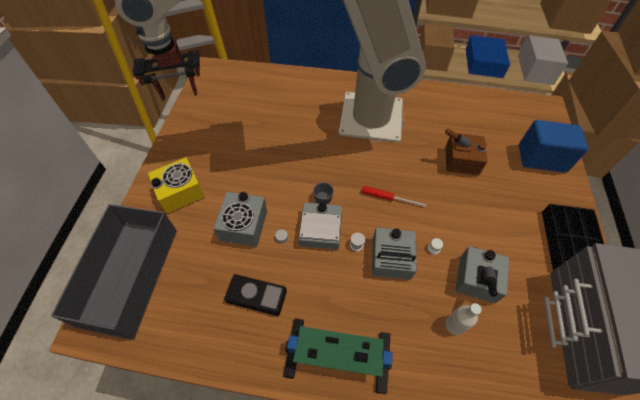

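Top image: the extractor is grey with a fan at (389,192), key about (390,208). The preheater has the white plate at (320,197), key about (320,209). The supply has slots at (257,176), key about (256,187). The grey station is at (188,162), key about (180,178). Look-alikes: yellow extractor at (459,221) and brown station at (180,289). I choose the grey ones and check them in close crops.

```bash
cat > h.py <<'E'
import numpy as np, cv2
from workcell import imaging
def ray(n,uv):
    c=imaging.get_calibration(n); f=200/np.tan(np.radians(c["fovy"]/2))
    d=(np.array(uv,float)-[c["cx"],c["cy"]])/f; s=d.copy()
    for _ in range(20): s=d/(1+c["k1"]*(s@s))
    R=cv2.Rodrigues(c["rvec"])[0]; return -R.T@c["tvec"], R.T@np.r_[s,1]
def at(n,uv,z):
    o,d=ray(n,uv); return o+d*(z-o[2])/d[2]
def proj(n,p):
    c=imaging.get_calibration(n); f=200/np.tan(np.radians(c["fovy"]/2))
    q=cv2.Rodrigues(c["rvec"])[0]@np.array(p,float)+c["tvec"]; s=q[:2]/q[2]
    return s*(1+c["k1"]*(s@s))*f+[c["cx"],c["cy"]]
def crop(n,img,u,v,w=66,h=50,k=6):
    return cv2.resize(img[v-h//2:v+h//2,u-w//2:u+w//2],None,fx=k,fy=k,interpolation=cv2.INTER_CUBIC)
E
python3 - <<'E'
import cv2,numpy as np
t=cv2.imread("pics/top0.png");s=cv2.imread("pics/scene0.png")
from h import crop
def grid(L):
    o=[]
    for n,u,v in L:
        c=crop(n,t if n=="top" else s,u,v)
        for i in range(0,66,10):
            x=i*6; cv2.line(c,(x,0),(x,5),(0,255,255),1); cv2.putText(c,str(u-33+i),(x,15),0,.35,(0,255,255),1)
        for i in range(0,50,10):
            y=i*6; cv2.line(c,(0,y),(5,y),(0,255,255),1); cv2.putText(c,str(v-25+i),(6,y+4),0,.35,(0,255,255),1)
        o.append(c)
    return np.vstack([np.hstack(o[:2]),np.hstack(o[2:])])
cv2.imwrite("pics/c1.png",grid([("top",389,195),("top",320,200),("top",257,178),("top",188,165)]))
cv2.imwrite("pics/c2.png",grid([("scene",241,216),("scene",320,222),("scene",395,250),("scene",485,272)]))
E
```

```text
(no output)
```

View pics/c1.png

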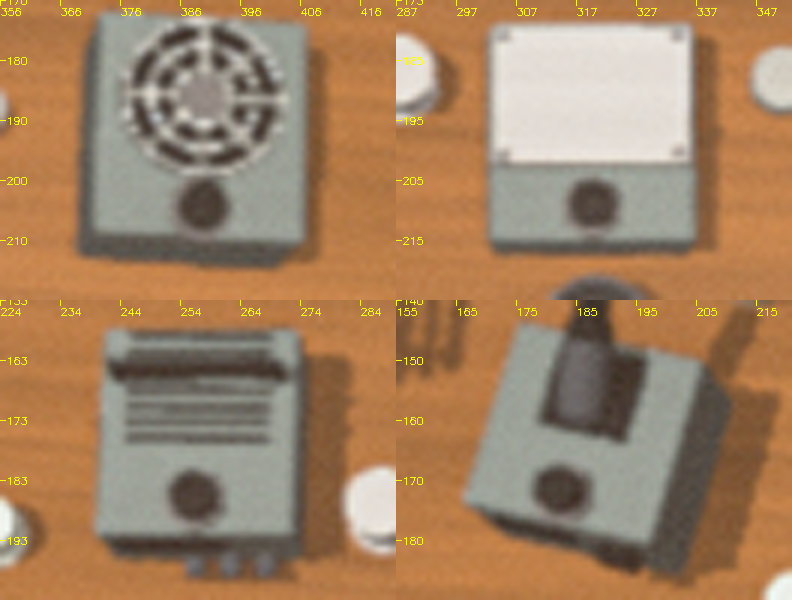

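View pics/c2.png

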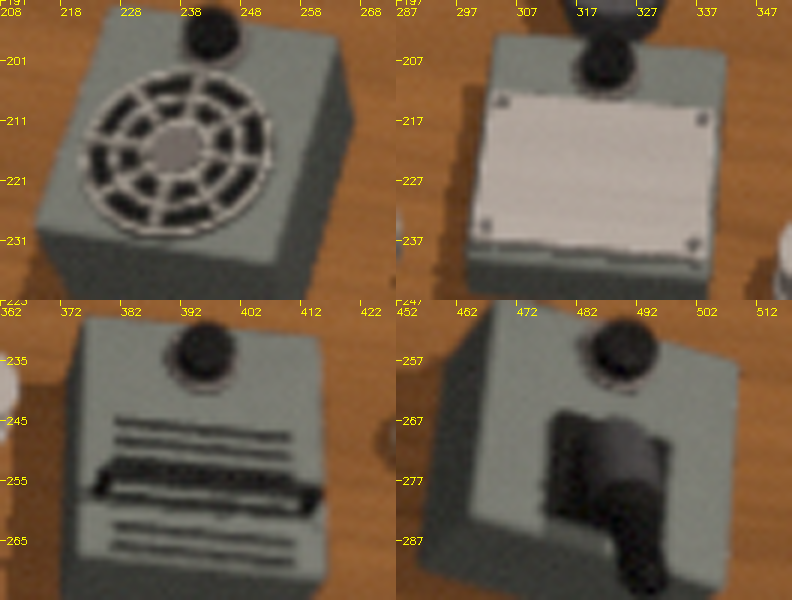

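Both crops confirm the choice: grey fan unit, white plate and iron holder, each with its black key at the front. The slotted unit is the supply. Key tops in the top image: extractor (389.2,203.9), preheater (319.4,208.8), station (181.7,171.2), supply (256.1,185.1). In the scene image: (242.7,196.1), (321.8,206.9), (489.7,254.1).

```bash
python3 - <<'E'
from h import *
from workcell import robot
from scipy.spatial.transform import Rotation as Ro
np.set_printoptions(precision=4,suppress=True)
s=robot.observe(); R=Ro.from_quat(s["ee_rot"]).as_matrix(); print(R)
cz=dict(ext=(.101,(389.2,203.9),(242.7,196.1)),sta=(.096,(181.7,171.2),(489.7,254.1)),pre=(.066,(319.4,208.8),(321.8,206.9)))
for k,(z,a,b) in cz.items():
    A=at("top",a,z);B=at("scene",b,z); o1,d1=ray("top",a);o2,d2=ray("scene",b)
    t=np.linalg.lstsq(np.c_[d1,-d2],o2-o1,rcond=None)[0]
    m=(A+B)/2; print(k,A,B,"tri",(o1+t[0]*d1+o2+t[1]*d2)/2,"r",np.hypot(*m[:2]),"tool mm",1000*R.T@(m-s["tool_pos"]))
# corners check of unit tops, front corners
g=lambda uv,z:at("top",uv,z)[:2]
print("ext front L,R",g((371.5,208.5),.085),g((406,210),.085)); print("sta",g((166,173),.08),g((197,180.5),.08)); print("pre",g((302.5,215.5),.05),g((336.5,215.5),.05))
E
```

```text
[[-0.0004  0.3624 -0.932 ]
 [ 0.0012 -0.932  -0.3624]
 [-1.     -0.0013 -0.    ]]
ext [ 0.4671 -0.3392  0.101 ] [ 0.4744 -0.3374  0.101 ] tri [ 0.469  -0.3406  0.0921] r 0.5796936358902687 tool mm [ 143.1912 -138.4769 -316.0818]
sta [0.5405 0.3384 0.096 ] [0.5449 0.3386 0.096 ] tri [0.5421 0.3406 0.0906] r 0.639643305143505 tool mm [ 148.9743 -743.2606 -628.4564]
pre [ 0.4461 -0.1175  0.066 ] [ 0.4534 -0.1155  0.066 ] tri [ 0.4479 -0.1168  0.0569] r 0.4645725769164792 tool mm [ 178.4679 -352.8256 -376.9259]
ext front L,R [ 0.4524 -0.2851] [ 0.4535 -0.3965]
sta [0.5361 0.3953] [0.516  0.2894]
pre [ 0.4239 -0.0631] [ 0.43   -0.1749]
```

The two views differ by 5-7 mm in x. The scene blob includes the key's camera-facing side, which biases it to +x. The top view agrees with the unit's front edge plus the given offset: 0.453 + 0.0155 = 0.4685. I use ext (.468,-.339), sta (.541,.338) and pre (.447,-.117).

```bash
python3 -m creep '{"dp":[[0,-7,-15],[0,-20,-45],[0,-38,-85],[0,-58,-130],[0,-78,-175],[0,-98,-220],[0,-115,-258],[0,-128,-287],[0,-136,-305],[0,-139,-313],[0,-139,-313],[0,-139,-313],[0,-139,-313],[0,-139,-313]],"turn":[0,0,0,0,0,0,0,0,0,0,0,0,0,0],"grip":[0,0,0,0,0,0,0,0,0,0,0,0,0,0]}'
python3 -m creep '{"dp":[[10,0,0],[30,0,0],[55,0,0],[75,0,0],[87,0,0],[92,0,0],[92,0,0],[92,0,0],[92,0,0]],"turn":[0,0,0,0,0,0,0,0,0],"grip":[0,0,0,0,0,0,0,0,0]}'
python3 - <<'E'
from h import *
from workcell import robot
s=robot.observe();p=s["tool_pos"];print(p,s["contact_force"],s["width"])
t=imaging.camera("top");c=imaging.camera("scene")
tip=p-[0,0,.022]
print("tip px",proj("top",tip),proj("scene",tip))
a=crop("",t,389,205);b=crop("",c,243,200)
cv2.imwrite("pics/e1.png",np.hstack([a,b]))
E
```

```text
clock: 1.5
tool_pos: [0.4672, -0.3403, 0.2447]
ee_rot: [-0.695, -0.13, 0.695, -0.13]
contact_force: [-0.7, 0.4, -0.9]
width: 0.0004
clock: 2.4
tool_pos: [0.4684, -0.34, 0.1537]
ee_rot: [0.695, 0.13, -0.695, 0.131]
contact_force: [0.1, 0.3, 0.4]
width: 0.0003
[ 0.46837324 -0.33995898  0.1536676 ] [0.08301356 0.33682232 0.4337358 ] 0.0003461661956564848
tip px [391.13528936 201.41663725] [240.5012752  188.10873817]
```

View pics/e1.png

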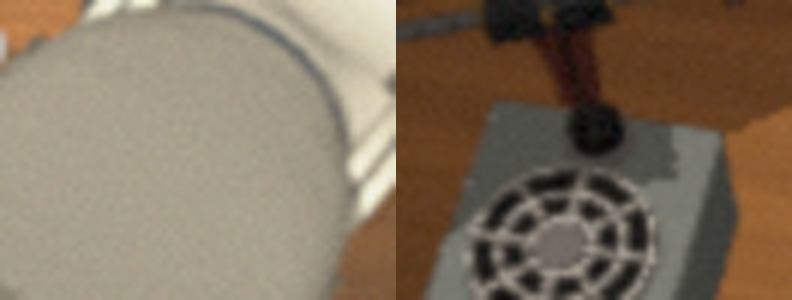

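The scene crop shows the shut tip at about (241,191), right above the extractor key at (243,196). This matches the projected tip (240.5,188), so I press slowly.

```bash
python3 -m creep '{"dp":[[8,0,0],[18,0,0],[25,0,0],[28,0,0],[29,0,0],[30,0,0],[31,0,0],[32,0,0],[32,0,0]],"turn":[0,0,0,0,0,0,0,0,0],"grip":[0,0,0,0,0,0,0,0,0]}'
python3 -m creep '{"dp":[[0.5,0,0],[1,0,0],[1.5,0,0],[2,0,0],[2.5,0,0],[3,0,0],[3,0,0],[3,0,0]],"turn":[0,0,0,0,0,0,0,0],"grip":[0,0,0,0,0,0,0,0]}'
```

```text
clock: 3.4
tool_pos: [0.4679, -0.3396, 0.1207]
ee_rot: [0.695, 0.13, -0.695, 0.13]
contact_force: [-0.2, 0.6, 0.5]
width: 0.0006
clock: 4.2
tool_pos: [0.4681, -0.3397, 0.1177]
ee_rot: [0.695, 0.13, -0.695, 0.13]
contact_force: [-0.9, 0.6, 4.0]
width: 0.0006
```

```bash
python3 -m creep '{"dp":[[0.5,0,0],[1,0,0],[1.5,0,0],[2,0,0],[2,0,0],[2,0,0]],"turn":[0,0,0,0,0,0],"grip":[0,0,0,0,0,0]}'
python3 - <<'E'
from workcell import robot
s=robot.observe();print(s["tool_pos"],s["contact_force"])
E
```

```text
clock: 4.8
tool_pos: [0.468, -0.3397, 0.1157]
ee_rot: [0.695, 0.13, -0.695, 0.13]
contact_force: [0.2, -0.3, 3.2]
width: 0.0006
[ 0.46803084 -0.33966277  0.11570973] [ 0.24915003 -0.30287329  3.15349185]
```

```bash
python3 -m creep '{"dp":[[0.5,0,0],[1,0,0],[1,0,0],[1,0,0]],"turn":[0,0,0,0],"grip":[0,0,0,0]}'
python3 -m creep '{"dp":[[0.5,0,0],[1,0,0],[1,0,0],[1,0,0]],"turn":[0,0,0,0],"grip":[0,0,0,0]}'
```

```text
clock: 5.2
tool_pos: [0.4681, -0.3397, 0.1148]
ee_rot: [0.695, 0.13, -0.695, 0.13]
contact_force: [0.3, -0.1, 3.9]
width: 0.0005
clock: 5.6
tool_pos: [0.4681, -0.3397, 0.1143]
ee_rot: [0.695, 0.13, -0.695, 0.131]
contact_force: [-0.9, 0.2, 9.6]
width: 0.0006
```

Contact force jumped to 9.6 N at tip z about 0.092, which is the key's stop, so the extractor key is fully in. I lift and move to the station.

```bash
python3 -m creep '{"dp":[[-3,0,0],[-15,0,0],[-35,0,0],[-65,0,0],[-95,0,0],[-118,0,0],[-129,0,0],[-131,0,0],[-131,0,0],[-131,0,0]],"turn":[0,0,0,0,0,0,0,0,0,0],"grip":[0,0,0,0,0,0,0,0,0,0]}'
python3 -m creep '{"dp":[[0,-9,-5],[0,-30,-15],[0,-65,-34],[0,-105,-54],[0,-145,-75],[0,-185,-96],[0,-225,-117],[0,-265,-137],[0,-305,-158],[0,-345,-179],[0,-385,-199],[0,-425,-220],[0,-465,-241],[0,-505,-262],[0,-545,-282],[0,-575,-298],[0,-595,-308],[0,-605,-313],[0,-605,-313],[0,-605,-313]],"turn":[0,0,0,0,0,0,0,0,0,0,0,0,0,0,0,0,0,0,0,0],"grip":[0,0,0,0,0,0,0,0,0,0,0,0,0,0,0,0,0,0,0,0]}'
python3 -m creep '{"dp":[[10,0,0],[30,0,0],[55,0,0],[75,0,0],[87,0,0],[92,0,0],[93,0,0],[93,0,0],[93,0,0]],"turn":[0,0,0,0,0,0,0,0,0],"grip":[0,0,0,0,0,0,0,0,0]}'
python3 - <<'E'
from h import *
from workcell import robot
s=robot.observe();p=s["tool_pos"];print(p,s["contact_force"],s["width"])
t=imaging.camera("top");c=imaging.camera("scene")
tip=p-[0,0,.022]
print("tip px",proj("scene",tip))
cv2.imwrite("pics/s1.png",np.hstack([crop("",t,389,200),crop("",c,488,258)]))
E
```

```text
clock: 6.6
tool_pos: [0.4672, -0.339, 0.2433]
ee_rot: [-0.694, -0.131, 0.696, -0.13]
contact_force: [-0.8, 0.2, 0.4]
width: 0.0004
clock: 8.6
tool_pos: [0.5398, 0.337, 0.2441]
ee_rot: [-0.695, -0.13, 0.695, -0.131]
contact_force: [0.1, 0.4, 0.4]
width: 0.0005
clock: 9.5
tool_pos: [0.5409, 0.3381, 0.1527]
ee_rot: [0.696, 0.131, -0.694, 0.13]
contact_force: [-0.4, -0.4, 0.6]
width: 0.0007
[0.5408936  0.33805577 0.15269565] [-0.42539849 -0.42132635  0.59413338] 0.0006593742288689595
tip px [494.76146933 246.95853673]
```

View pics/s1.png

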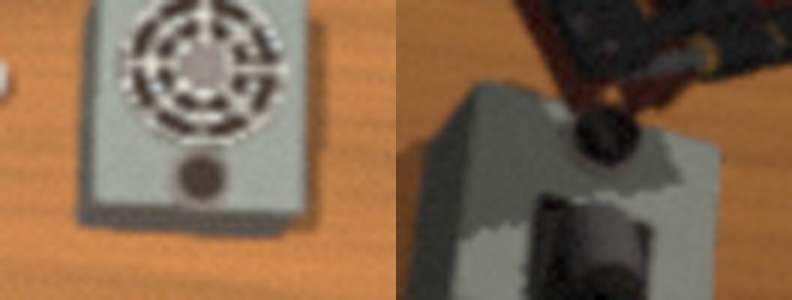

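The left crop shows the extractor unmoved, with its key low. The right crop shows the tip at about (491,248), over the station key at (489.7,255). I press.

```bash
python3 -m creep '{"dp":[[8,0,0],[20,0,0],[28,0,0],[32,0,0],[33,0,0],[34,0,0],[35,0,0],[36,0,0],[36,0,0]],"turn":[0,0,0,0,0,0,0,0,0],"grip":[0,0,0,0,0,0,0,0,0]}'
python3 -m creep '{"dp":[[0.5,0,0],[1,0,0],[1.5,0,0],[2,0,0],[2.5,0,0],[3,0,0],[3.5,0,0],[4,0,0],[4,0,0],[4,0,0]],"turn":[0,0,0,0,0,0,0,0,0,0],"grip":[0,0,0,0,0,0,0,0,0,0]}'
python3 -m creep '{"dp":[[0.5,0,0],[1,0,0],[1.5,0,0],[1.5,0,0],[1.5,0,0]],"turn":[0,0,0,0,0],"grip":[0,0,0,0,0]}'

```

```text
clock: 10.5
tool_pos: [0.5403, 0.3378, 0.1159]
ee_rot: [0.695, 0.13, -0.695, 0.13]
contact_force: [-2.1, -0.6, 3.1]
width: 0.0005
clock: 11.5
tool_pos: [0.5404, 0.3378, 0.1116]
ee_rot: [-0.695, -0.13, 0.695, -0.13]
contact_force: [-2.2, -1.5, 3.6]
width: 0.0003
clock: 12.0
tool_pos: [0.5404, 0.3378, 0.1101]
ee_rot: [-0.695, -0.13, 0.695, -0.13]
contact_force: [-1.6, -0.1, 3.7]
width: 0.0002
```

```bash
python3 -m creep '{"dp":[[0.5,0,0],[1,0,0],[1,0,0],[1,0,0]],"turn":[0,0,0,0],"grip":[0,0,0,0]}'
python3 - <<'E'
from h import *
from workcell import robot
s=robot.observe();print(s["contact_force"],s["wrist_torque"])
c=imaging.camera("scene")
cv2.imwrite("pics/s2.png",crop("",c,488,258,k=8))
E
```

```text
clock: 12.4
tool_pos: [0.5404, 0.3378, 0.1094]
ee_rot: [0.695, 0.13, -0.695, 0.13]
contact_force: [-1.9, -1.5, 5.7]
width: 0.0005
[-1.8910396  -1.48903691  5.68595092] [-0.23508077  0.47815852  0.01297817]
```

View pics/s2.png

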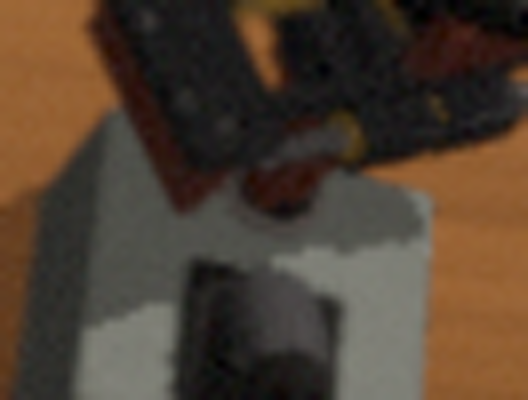

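The shut fingertip sits on the station key with the unit in place. Tip z is 0.0874, about 8.6 mm in, the same depth as the extractor's stop. I lift and go to the preheater.

```bash
python3 -m creep '{"dp":[[-3,0,0],[-15,0,0],[-35,0,0],[-65,0,0],[-95,0,0],[-120,0,0],[-133,0,0],[-135,0,0],[-135,0,0],[-135,0,0]],"turn":[0,0,0,0,0,0,0,0,0,0],"grip":[0,0,0,0,0,0,0,0,0,0]}'
python3 -m creep '{"dp":[[0,9,6],[0,30,19],[0,62,40],[0,97,63],[0,132,85],[0,167,108],[0,202,130],[0,237,153],[0,272,176],[0,307,198],[0,340,220],[0,365,236],[0,382,247],[0,390,252],[0,390,252],[0,390,252]],"turn":[0,0,0,0,0,0,0,0,0,0,0,0,0,0,0,0],"grip":[0,0,0,0,0,0,0,0,0,0,0,0,0,0,0,0]}'
python3 -m creep '{"dp":[[10,0,0],[30,0,0],[55,0,0],[80,0,0],[103,0,0],[117,0,0],[122,0,0],[122,0,0],[122,0,0]],"turn":[0,0,0,0,0,0,0,0,0],"grip":[0,0,0,0,0,0,0,0,0]}'
python3 - <<'E'
from h import *
from workcell import robot
s=robot.observe();p=s["tool_pos"];print(p,s["contact_force"],s["width"])
t=imaging.camera("top");c=imaging.camera("scene")
print("tip px",proj("scene",p-[0,0,.022]), proj("scene",[.447,-.117,.066]))
cv2.imwrite("pics/p1.png",np.hstack([crop("",t,188,165),crop("",c,320,215)]))
E
```

```text
clock: 13.45
tool_pos: [0.5397, 0.3374, 0.2427]
ee_rot: [-0.694, -0.13, 0.696, -0.131]
contact_force: [0.3, 0.4, -0.8]
width: 0.0005
clock: 15.05
tool_pos: [0.4466, -0.1166, 0.2439]
ee_rot: [-0.695, -0.13, 0.695, -0.13]
contact_force: [0.5, -0.1, -0.3]
width: 0.0005
clock: 15.95
tool_pos: [0.4472, -0.1167, 0.1225]
ee_rot: [0.695, 0.131, -0.695, 0.131]
contact_force: [-0.2, -0.4, -0.5]
width: 0.0005
[ 0.44717797 -0.11674621  0.12247933] [-0.19674254 -0.40002143 -0.54428997] 0.0005125214628493498
tip px [321.81905184 198.56293008] [321.60651997 204.95998078]
```

View pics/p1.png

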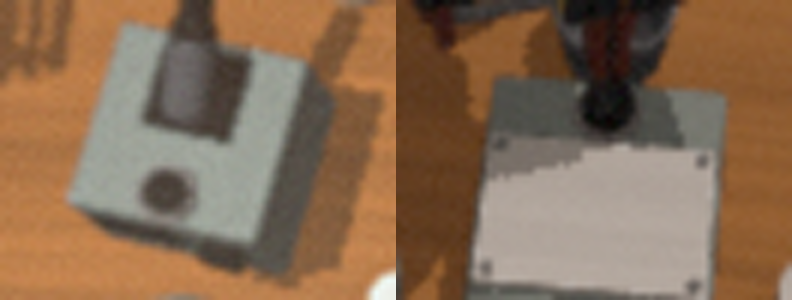

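The station is in place with its key down inside its ring. The tip is at about (321,199), over the preheater key at (322,207), and the gap is 34.5 mm as before.

```bash
python3 -m creep '{"dp":[[8,0,0],[20,0,0],[28,0,0],[32,0,0],[33,0,0],[34,0,0],[35,0,0],[36,0,0],[36,0,0]],"turn":[0,0,0,0,0,0,0,0,0],"grip":[0,0,0,0,0,0,0,0,0]}'
python3 -m creep '{"dp":[[0.5,0,0],[1,0,0],[1.5,0,0],[2,0,0],[2.5,0,0],[3,0,0],[3.5,0,0],[4,0,0],[4,0,0],[4,0,0]],"turn":[0,0,0,0,0,0,0,0,0,0],"grip":[0,0,0,0,0,0,0,0,0,0]}'
python3 -m creep '{"dp":[[0.5,0,0],[1,0,0],[1.5,0,0],[1.5,0,0],[1.5,0,0]],"turn":[0,0,0,0,0],"grip":[0,0,0,0,0]}'

```

```text
clock: 16.95
tool_pos: [0.4469, -0.1171, 0.0863]
ee_rot: [0.695, 0.13, -0.695, 0.13]
contact_force: [-0.3, 0.6, 0.4]
width: 0.0002
clock: 17.95
tool_pos: [0.4473, -0.1172, 0.0822]
ee_rot: [0.695, 0.13, -0.695, 0.13]
contact_force: [2.2, -0.2, 2.4]
width: 0.0007
clock: 18.45
tool_pos: [0.4471, -0.1171, 0.0807]
ee_rot: [0.695, 0.13, -0.695, 0.13]
contact_force: [3.5, -0.7, 3.7]
width: 0.0008
```

```bash
python3 -m creep '{"dp":[[0.3,0,0],[0.6,0,0],[0.6,0,0]],"turn":[0,0,0],"grip":[0,0,0]}'
python3 -m creep '{"dp":[[0.3,0,0],[0.5,0,0],[0.5,0,0]],"turn":[0,0,0],"grip":[0,0,0]}'

```

```text
clock: 18.75
tool_pos: [0.4471, -0.1171, 0.0802]
ee_rot: [0.695, 0.13, -0.695, 0.13]
contact_force: [4.5, -1.0, 5.2]
width: 0.0003
clock: 19.05
tool_pos: [0.4471, -0.1171, 0.0797]
ee_rot: [0.695, 0.13, -0.695, 0.13]
contact_force: [4.7, -0.6, 4.4]
width: 0.0005
```

Nominal depth is 8.3 mm. There is a side force in x, so I lift and inspect.

```bash
python3 -m creep '{"dp":[[-3,0,0],[-15,0,0],[-35,0,0],[-65,0,0],[-100,0,0],[-135,0,0],[-160,0,0],[-164,0,0],[-164,0,0]],"turn":[0,0,0,0,0,0,0,0,0],"grip":[0,0,0,0,0,0,0,0,0]}'
python3 -m creep '{"dp":[[0,8,6],[0,28,22],[0,55,44],[0,85,68],[0,115,92],[0,145,116],[0,170,136],[0,190,152],[0,200,160],[0,200,160]],"turn":[0,0,0,0,0,0,0,0,0,0],"grip":[0,0,0,0,0,0,0,0,0,0]}'
python3 - <<'E'
from h import *
from workcell import robot
s=robot.observe();print(s["tool_pos"],s["contact_force"])
t=imaging.camera("top");c=imaging.camera("scene")
cv2.imwrite("pics/top1.png",t);cv2.imwrite("pics/scene1.png",c)
t0=cv2.imread("pics/top0.png");s0=cv2.imread("pics/scene0.png")
cv2.imwrite("pics/f1.png",np.vstack([np.hstack([crop("",t0,320,200),crop("",t,320,200)]),np.hstack([crop("",s0,320,222),crop("",c,320,222)])]))
E
```

```text
clock: 19.95
tool_pos: [0.4463, -0.1169, 0.244]
ee_rot: [0.695, 0.13, -0.695, 0.13]
contact_force: [0.5, -0.6, 0.9]
width: 0.0007
clock: 20.95
tool_pos: [0.369, -0.3622, 0.2422]
ee_rot: [-0.695, -0.13, 0.696, -0.129]
contact_force: [0.1, -0.1, 0.3]
width: 0.0004
[ 0.36900822 -0.3621934   0.24223149] [ 0.08258996 -0.12439179  0.32539582]
```

View pics/f1.png

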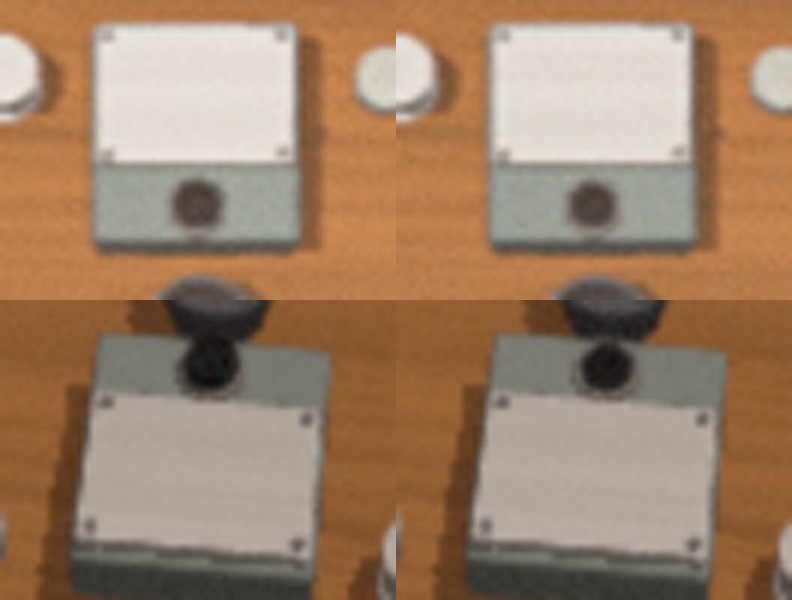

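The preheater is unmoved and its key is visibly sunk: black top at scene (322,208.5), was (322,207). One last comparison of the other three units.

```bash
python3 - <<'E'
from h import *
s0=cv2.imread("pics/scene0.png");s1=cv2.imread("pics/scene1.png")
L=[(243,208),(485,262),(395,245)]
cv2.imwrite("pics/f2.png",np.vstack([np.hstack([crop("",i,u,v,44,48) for u,v in L]) for i in(s0,s1)]))
E
```

```text
(no output)
```

View pics/f2.png

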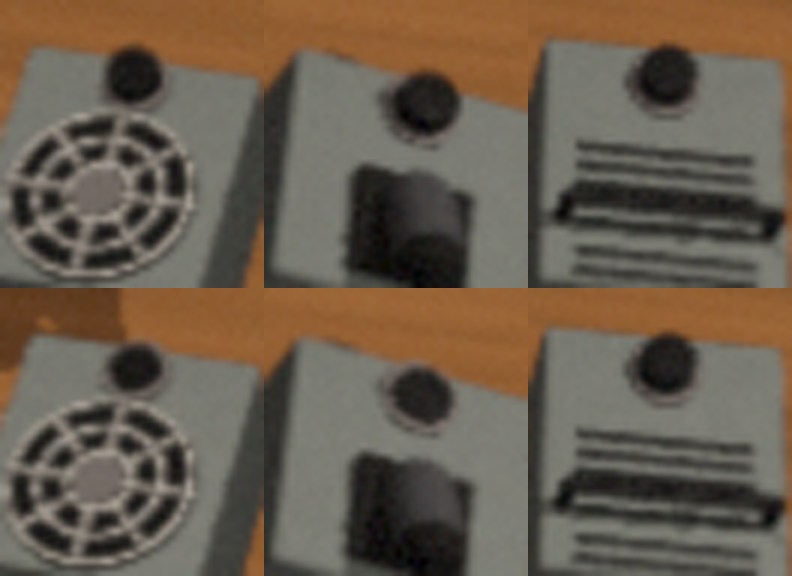

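The extractor and station keys are sunk, the supply key is unchanged, and no unit has moved. The arm is clear of everything, so I hand in.

```bash
python3 -c "from workcell import order; print(order.job_done())"
```

```text
the job is handed in; nothing more can be done
None
```

I pressed the three keys with the shut fingertip in the order asked: extractor, then station, then preheater. Each went about 8–8.6 mm in, judged from tip height, and is on from 4 mm. The job was handed in after about 21 s with the arm clear of everything.

- **Final pictures:** before-and-after crops show all three keys sunk, the supply's key still out, and none of the four units visibly shifted. I did not compare the loose items one by one, but the arm travelled well above them.
- **Contact force:** the vertical force peaked at 9.6 N on the extractor (at its stop), 5.7 N on the station and 5.2 N on the preheater, read at the end of each move.
- **What disagreed:**
  - The two cameras differed by 5–7 mm in x on the key positions. I used the top view, which fitted the units' edges.
  - A side force of up to about 4.7 N showed while pressing the preheater (about 2 N on the station). I don't know its cause, and neither unit shows any movement.

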